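Peel a packing tray off its clinging stack

ROBOT

A 6-joint arm with a two-finger parallel gripper is mounted at the origin on the work surface. World frame = base frame: x ahead of the robot, y to its left, z up, the work surface at z = 0. Lengths are in m, angles in degrees, forces in N, time in s.
With the tool pointing down it reaches from about 0.35 to 0.875 m from the base axis. Payload 4.2 kg.
Tool frame: the origin (TCP) lies midway between the tips of the shut fingers; the grasp point (between the pads) lies 19 mm behind it (r.pinch_z is the distance from the TCP to the grasp point, in m); z points along the fingers, y is the line along which they close (so a half turn about z gives the same grasp; the last joint's range is limited). The gripper opens to 87 mm and grips with 3 to 60 N. Pads are 19 mm wide; open, the fingers measure 117 mm over their backs; the gripper's body (75 mm by 190 mm) begins 51 mm behind the grasp point.
Start: joints at [-59.782, 22.042, 0.453, 0, -68.411, -14.817], TCP at [0.166, -0.603, 0.223] pointing down, gripper open.
Joint ranges: [-179.83, 179.83], [-69.29, 118.12], [-61.27, 80.66], [-181.25, 117.63], [-171.15, -9.14], [-177.46, 177.46]. Speed limits (degrees/s): [159.86, 159.86, 180, 180, 180, 180].

INTERFACE

Orientations are given as a 3x3 rotation matrix whose columns are the frame's x, y, z axes.
In Python, from station import r, imaging, models gives the robot as it stands. The module is installed in compiled form; this text tells all that it offers.
- The arm moves only by the tool apply_moves, never from a script. Its argument "moves" is a list of rows, each a list of 2 entries, a list of its own where there are three numbers: the shift along the tool's x, y, z in m, then the turn about the tool's z in degrees. A call has 1 to 5 rows; each row shifts and turns the commanded pose from where the row before left it, along the tool's axes as they then stand; what a row does not reach is not made up. A row lasts 1/12 s, in which the tool goes at most 41.7 mm and 7.16 degrees, less where a joint would pass 70% of its speed; a pose out of reach is approached as far as the arm can. A call is refused whole if a number of a shift passes 0.0417 or a number of a turn 7.16, either way. A call with a gripper value outside its range is refused whole. "hand" is the finger opening in m, from 0 to 0.087, set as the call begins (left out, the last holds). The fingers move at their own pace and stop on an object; the grip force is fixed at half the most. Time passes only in rows, so rows that do not move let the fingers close. It gives the time, the measured TCP pose, the force, the opening and the grip force at its end, in the units of the state.
- r.sense(): the state, without advancing time (a new reading comes with each control period).
- imaging.capture(name): name is "side" or "top"; returns a dict with "frame" (480x640x3 uint8, blue, green, red), "intrinsics" (3x3 intrinsics, pixels), "eye" and "orientation" of the camera in the world. Camera axes: x right, y down, z forward; pixel columns grow to the right and rows downward; lengths in m; the calibration is good to about 2 mm. A picture is of the moment at which its call begins. There is no depth.
- r.finish_job(): hands the job in; it is judged then, once.
Trained networks look in a picture, given as the dict that the camera call returned (one of the last four; its "shot" number tells which), for a name from the list of things; names that differ only in an ending like _2 or _b are one class to them, and where a whole thing is asked for, a point or a joint stands for the part that bears it (a point fixed in the world has none). Each returns a list of dicts, best first, with "confidence" (0 to 1); they miss things now and then, are a little off and sometimes report something else, mostly with a low value. They report only what shows in the picture. A call takes as long as a camera call. They do not tell look-alikes from the thing itself.
- models.cut_out(picture, target): "region" (480x640 bool, what is visible of it) and "extent" ([left, top, width, height] as shares, 0 to 1, of the picture: columns of its width, rows of its height, round what is visible of it).
- models.place_of(picture, target): "at" ([column, row] as shares, 0 to 1, of the picture: columns of its width, rows of its height: a listed point, or the origin of a listed thing).
The state is a dict: "time_s": time; "joints": joint angles; "joint_velocities": joint speeds; "effort": joint torques, N m; "tcp_pos": TCP position; "ee_rot": TCP orientation; "wrist_force": force on the tool from outside, world axes, zero at the start; "moment": the same for the moment, N m; "gripper_width": opening from 0.0 (shut) to 1.0 (fully open); "gripper_force": force on a finger pad.
Only numpy, scipy, OpenCV 4.12 (cv2) and the standard library are available. Lean on these libraries where they do the work, as an engineer would, in place of code of your own. Each camera call takes 0.05 s, during which the arm holds its last target. There are 200 camera calls.

TASK

The roll of tape was left standing in the blue tray: put it away on the upright spindle, fully down on its base, and let go of it. Then peel the blue tray off the grey trays it clings to by lifting its orange ear, so that this corner comes up well before the opposite corner leaves its seat and the grey stack stays where it stands on the bench. Finish holding the blue tray level over the round cork pad, about 15 cm above the bench, and do not let go; leave the glass pieces alone.

Things in the scene. Friction and masses are not known exactly. Their poses are not given: they have to be found in the camera images.
- roll: Roll of yellow packing tape on a cardboard core, a tube standing upright on the floor of the blue tray at the start: outer diameter 60 mm, height 60 mm, round bore of 38 mm diameter right through, 0.16 kg nominal. Origin: centre of its lower end; z up along the bore.
- spindle: Fixed spindle: green round base 90 mm across and 12 mm high, with a bright steel post of 26 mm diameter rising 70 mm from it (top 82 mm above the bench, the last 10 mm tapered). Origin: centre of the base's underside, on the bench; z up.
- spindle_seat (a point): Point on the spindle's axis at the top of the green base, 12 mm above the bench: the roll's lower end rests at this height.
- tray: Blue formed tray nested in the grey stack, 0.09 kg. Origin: centre of underside, 30 mm above the bench at first; x along its long side, z up. Floor 120 x 90 mm, 3 thick; walls flare 30 deg to a flange 170 x 140, top at z = 25. Four lugs hang 12 mm below the flange at x = +/-55, y = +/-71; each clings to the stack by friction, 2 to 3 N, until raised 4 to 6 mm. Orange pull ear at corner (-x, -y).
- tray_ear (a point): Middle of the orange pull ear, at (-76, -62, 38) mm in the tray's frame: an upright plate standing on the flange, 10 mm thick, 26 long, 26 high (z = 25 to 51 above the tray's origin). Its length lies along the line from the ear to the tray's centre, so it is pinched across that line.
- tray_far_corner (a point): Top of the blue tray's flange at the corner diagonally across from the ear, at (80, 65, 25) mm in the tray's frame; about 55 mm above the bench while seated.
- stack: Three grey trays like the blue one, nested and joined to one loose body, 0.95 kg, flange 167 x 137 mm, 45 mm high. Origin: centre of its underside, on the bench; axes as the blue tray's, whose origin sits 30 mm above this one, on four studs at (+/-55, +/-40) mm. 2.5 mm play between the walls; 7 mm between blue flange and grey flange.
- pad: Fixed round cork pad lying on the bench, 100 mm across and 6 mm thick. Origin: centre of its underside; z up.
- glass_stopper: Bystander: flat round yellow glass stopper, 76 mm across, 28 mm high. Origin: centre of its underside.
- paperweight: Bystander: purple glass paperweight, 70 mm across, 46 mm high. Origin: centre of its underside.
- vase: Bystander: pink glass vase, 76 mm across, 120 mm high. Origin: centre of its underside.
Not all that is in view belongs to the job. What is meant by the pad is not green or red, and is the larger of those in its own colour.

How it is judged (in metres and radians):
On the way, in this order (a step that is already met when the one before it is completed fails the run):
1. the roll sits on the spindle, down on its base, and the fingers have let it go (horizontal distance between roll and spindle_seat below 0.009 m and z of roll in the frame of spindle_seat below 0.005 m and angle between roll's own z axis and vertical below 0.1 rad and contact force between the fingers and roll below 0.1 N), for 0.2 s.
2. the ear's corner is lifted at least 12 mm while the opposite corner is still in its seat (up less than 5 mm) (z of tray_ear in the frame of stack above 0.08 m and z of tray_far_corner in the frame of stack below 0.06 m and contact force between the fingers and tray above 0.5 N and height (world z) of stack below 0.01 m), for 0.05 s.
At the end, for the whole second after the job is handed in: Roll on spindle (9 mm, 5 mm up, 0.1 rad), untouched. Blue tray held by the fingers alone, centre within 40 mm of the pad's in plan, underside 100 to 210 mm up, level within 0.15 rad, still. Grey stack flat on the bench within 30 mm of its start (all of step 1 and horizontal distance between tray and pad below 0.04 m and height (world z) of tray between 0.1 and 0.21 m and angle between tray's own z axis and vertical below 0.15 rad and linear speed of tray below 0.03 m/s and contact force between the fingers and tray above 0.5 N and contact force between tray and stack below 0.05 N and contact force between tray and roll below 0.05 N and contact force between tray and spindle below 0.05 N and contact force between tray and vase below 0.05 N and distance of stack from where it was at the start of the episode below 0.03 m and angle between stack's own z axis and vertical below 0.03 rad); the arm keeps its last pose, push and grip.
It fails at once if the grey stack is lifted, tipped or dragged away (over 20 mm up, 0.15 rad or 40 mm) (height (world z) of stack above 0.02 m or angle between stack's own z axis and vertical above 0.15 rad or distance of stack from where it was at the start of the episode above 0.04 m).
It fails at once if the yellow glass stopper is pushed or tipped (over 20 mm or 0.3 rad) (distance of glass_stopper from where it was at the start of the episode above 0.02 m or angle between glass_stopper's own z axis and vertical above 0.3 rad).
It fails at once if the purple paperweight is pushed or tipped (over 20 mm or 0.3 rad) (distance of paperweight from where it was at the start of the episode above 0.02 m or angle between paperweight's own z axis and vertical above 0.3 rad).
It fails at once if the pink vase is pushed or tipped (over 20 mm or 0.3 rad) (distance of vase from where it was at the start of the episode above 0.02 m or angle between vase's own z axis and vertical above 0.3 rad).
It also fails if it takes over 64 s, if anything falls off the work surface, if the arm or the gripper's body presses on something with over 40 N, if the wrist force passes 120 N, or if a joint passes its speed limit or range.

## Working session

There is one attempt and no reset: what is moved stays moved. The work goes in short steps, Python scripts to look and compute and a tool call to move; the robot and the scene stay as the last step left them, time stands still between calls to the robot, and variables do not carry over. Pictures are saved under pics/ and viewed, at most 13 in all, crops included, and the job is handed in when it is done.

Besides the shell and the picture viewer there is one more tool, called in YAML: its name, and indented under it one key for each argument. apply_moves: Moves the arm, as the interface text tells. Its arguments: {"type":"object","properties":{"moves":{"type":"array"},"hand":{"type":"number"}},"required":["moves"]}

```bash
mkdir -p pics; cat > h.py <<'E'
import numpy as np, cv2
from station import r, imaging, models
def ray(c,px):
    d=np.linalg.inv(c["intrinsics"])@np.array([px[0],px[1],1.]); d=np.array(c["orientation"])@d
    return np.array(c["eye"]),d
def onz(c,px,z):
    e,d=ray(c,px); return e+d*(z-e[2])/d[2]
def proj(c,p):
    q=np.array(c["orientation"]).T@(np.array(p)-np.array(c["eye"])); q=np.array(c["intrinsics"])@q; return q[:2]/q[2]
E
python3 - <<'E'
from h import *
np.set_printoptions(precision=4,suppress=True)
H={'roll':0.033,'spindle':0,'spindle_seat':.012,'tray':.03,'tray_ear':.068,'tray_far_corner':.055,'stack':0,'pad':0,'glass_stopper':0,'paperweight':0,'vase':0}
ims=[]
for n in("top","side"):
    c=imaging.capture(n); ims.append(c["frame"]); cv2.imwrite(f"pics/{n}0.png",c["frame"])
    print(n,c["eye"],np.array(c["orientation"]).round(3).tolist(),np.array(c["intrinsics"]).round(1).tolist())
    for k,z in H.items():
        for d in models.place_of(c,k)[:3]:
            px=np.array(d["at"])*[640,480]; print(k,round(d["confidence"],2),px.round(1),onz(c,px,z)[:2])
E
```

```text
top [ 0.5157 -0.0075  1.0061] [[-0.008, -0.998, 0.061], [-1.0, 0.008, -0.012], [0.012, -0.061, -0.998]] [[512.6, 0.0, 318.7], [0.0, 512.6, 238.1], [0.0, 0.0, 1.0]]
roll 0.61 [191.7 243.8] [0.5663 0.2215]
spindle 0.86 [434.9 262. ] [ 0.5285 -0.2478]
spindle_seat 0.65 [438.5 263.3] [ 0.5258 -0.252 ]
tray 0.79 [186.  248.1] [0.5583 0.2329]
tray_ear 0.56 [197.1 301.2] [0.46   0.2027]
tray_far_corner 0.7 [165.2 197.4] [0.6519 0.2661]
pad 0.84 [289.  236.9] [0.5801 0.0386]
pad 0.68 [363.7 234.7] [ 0.5833 -0.1084]
pad 0.58 [224.7 159.2] [0.7352 0.1652]
glass_stopper 0.74 [308.9 309. ] [0.4389 0.0005]
paperweight 0.77 [316.8 137.2] [ 0.7786 -0.0176]
vase 0.65 [380.  133.4] [ 0.7856 -0.1438]
side [ 0.4179 -0.5903  0.645 ] [[0.969, -0.157, 0.19], [-0.246, -0.676, 0.695], [0.019, -0.72, -0.693]] [[466.0, 0.0, 331.7], [0.0, 466.0, 234.9], [0.0, 0.0, 1.0]]
roll 0.6 [295.6 173.1] [0.5569 0.2305]
spindle 0.79 [338.4 381.2] [ 0.5266 -0.2539]
spindle 0.41 [295.7 184.6] [0.5562 0.2323]
spindle_seat 0.97 [335.3 376. ] [ 0.5223 -0.2508]
tray 0.84 [295.2 172.2] [0.5573 0.2381]
tray_ear 0.9 [249.1 168.8] [0.4575 0.2195]
tray_far_corner 0.76 [334.8 149.9] [0.6546 0.2674]
stack 0.84 [294.6 188.1] [0.5515 0.2204]
pad 0.95 [345.9 298.8] [ 0.5796 -0.1055]
pad 0.94 [323.6 240.5] [0.5755 0.0446]
pad 0.9 [379.1 192.1] [0.7308 0.1651]
glass_stopper 0.85 [262.2 272. ] [ 0.4464 -0.01  ]
glass_stopper 0.73 [297.3 174.4] [0.5672 0.269 ]
paperweight 0.97 [434.2 245.6] [ 0.7834 -0.0185]
paperweight 0.58 [296.8 172.2] [0.5677 0.2777]
vase 0.83 [461.  295.8] [ 0.7797 -0.1461]
```

View pics/top0.png

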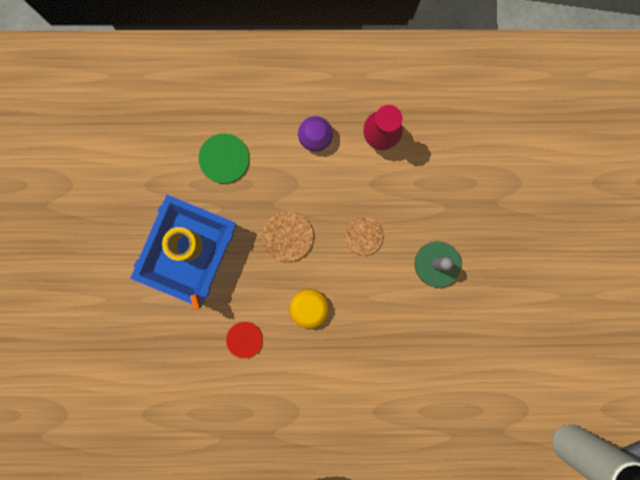

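View pics/side0.png

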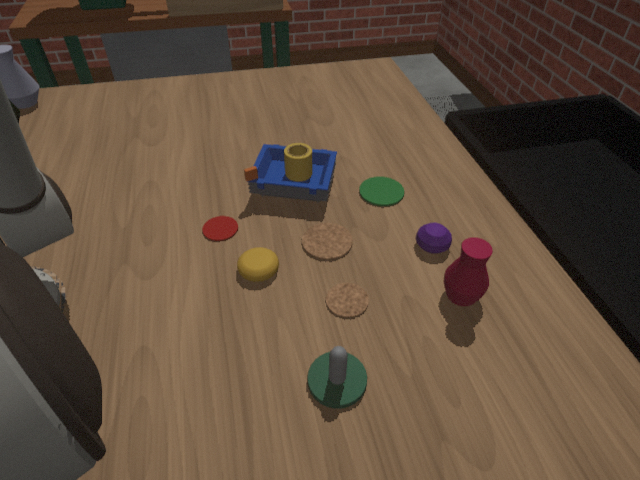

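Candidates: the pads are large cork (289,237), small cork (364,237), green (224,159) and red (244,340). By the description I want the larger cork one. Yellow things are the tape roll in the tray (181,244) and the glass stopper (309,309). I want the tube in the tray. The spindle is the base with the post at (438,264). The plain green disc is not it.

```bash
python3 - <<'E'
from h import *
np.set_printoptions(precision=4,suppress=True)
c=imaging.capture("top"); im=c["frame"]; hsv=cv2.cvtColor(im,cv2.COLOR_BGR2HSV)
def cnt(lo,hi,box):
    m=cv2.inRange(hsv,np.array(lo),np.array(hi)); k=np.zeros_like(m); l,t,rr,b=box; k[t:b,l:rr]=m[t:b,l:rr]
    cs,_=cv2.findContours(k,cv2.RETR_EXTERNAL,cv2.CHAIN_APPROX_NONE); return max(cs,key=cv2.contourArea)[:,0].astype(float)
W=lambda q,z: np.array([onz(c,p,z)[:2] for p in q],np.float32)
t=W(cnt((105,120,40),(128,255,255),(100,170,260,320)),.055)
rc=cv2.minAreaRect(t); print("tray rect",rc)
e=W(cnt((3,150,80),(14,255,255),(170,280,220,320)),.081); print("ear top-ish",e.mean(0),e.min(0),e.max(0), cv2.minAreaRect(e))
y=W(cnt((18,120,80),(35,255,255),(150,215,215,275)),.093); print("roll rect",cv2.minEnclosingCircle(y),cv2.minAreaRect(y))
s=W(cnt((60,60,20),(95,255,140),(400,225,480,300)),.012); print("spindle",cv2.minEnclosingCircle(s),cv2.fitEllipse(s))
p=cnt((5,60,60),(20,160,255),(255,205,325,270)); 
for n in("top","side"):
    cc=c if n=="top" else imaging.capture(n)
    for k in("roll","pad","spindle","tray"):
        d=models.cut_out(cc,k)
        for q in d[:3]:
            x=np.argwhere(q["region"])[:,::-1]; print(n,k,round(q["confidence"],2),x.mean(0),len(x),x.min(0),x.max(0))
st=r.sense(); print(st["tcp_pos"],st["ee_rot"],r.pinch_z)
crop=cv2.resize(im[180:330,110:330],None,fx=3.6,fy=3.6,interpolation=cv2.INTER_CUBIC); cv2.imwrite("pics/crop.png",crop)
E
```

```text
tray rect ((0.5534114241600037, 0.23198044300079346), (0.1460503786802292, 0.16807343065738678), 67.29729461669922)
ear top-ish [0.4579 0.2032] [0.4469 0.1946] [0.4719 0.2108] ((0.4594910740852356, 0.20336303114891052), (0.026007670909166336, 0.013358510099351406), 14.416447639465332)
roll rect ((0.5638071298599243, 0.22543856501579285), 0.03532210737466812) ((0.5638591051101685, 0.2254381626844406), (0.06933744251728058, 0.05519134923815727), 89.5411605834961)
spindle ((0.5249058604240417, -0.25051257014274597), 0.043799612671136856) ((0.5251807570457458, -0.2492252141237259), (0.08158887922763824, 0.08211969584226608), 32.392555236816406)
top roll 0.87 [181.7    244.3899] 890 [162 228] [201 261]
top pad 0.97 [243.7896 340.2084] 1003 [226 323] [261 358]
top pad 0.95 [363.4077 236.4506] 1143 [345 218] [382 256]
top pad 0.9 [223.1217 158.2725] 1996 [198 134] [248 183]
top spindle 0.58 [437.0006 264.217 ] 1654 [414 242] [460 287]
top tray 0.67 [182.8706 252.189 ] 6227 [131 195] [234 309]
side roll 0.71 [297.4004 161.6097] 989 [283 143] [311 180]
side roll 0.57 [288.9573 191.7601] 796 [249 182] [329 200]
side pad 0.85 [346.3424 299.7974] 1244 [325 283] [368 318]
side pad 0.64 [219.7099 227.9555] 741 [201 216] [237 241]
side pad 0.61 [381.3679 190.5254] 1022 [359 177] [403 205]
side spindle 0.72 [336.6071 378.3762] 2820 [307 346] [366 408]
side tray 0.78 [289.7905 168.527 ] 2349 [244 144] [336 193]
side tray 0.46 [297.639  161.2769] 975 [284 143] [311 180]
[ 0.166  -0.6025  0.2226] [[-0.9641 -0.2655 -0.    ]
 [-0.2655  0.9641  0.    ]
 [ 0.      0.     -1.    ]] 0.0187
```

View pics/crop.png

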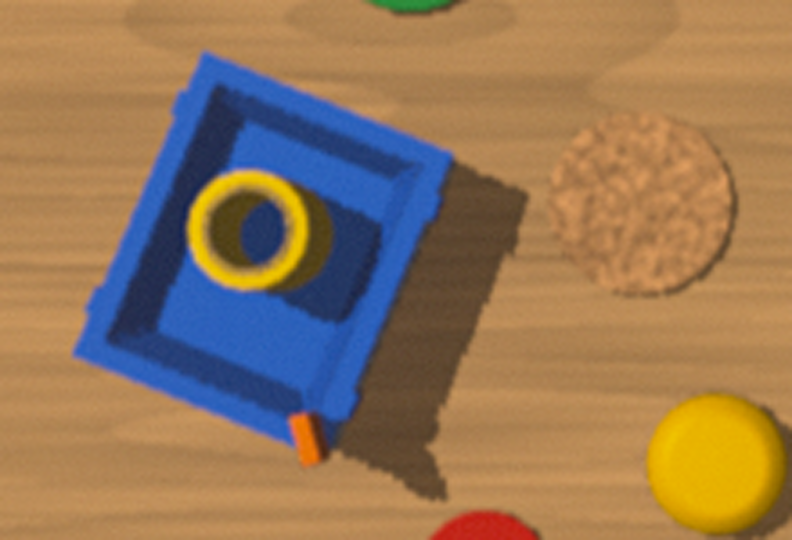

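The crop shows the tape tube in the blue tray, the orange ear at its lower right corner (crop 307,440), and the large cork pad at (642,203), so the choices hold. Next I work out the reach to the roll.

```bash
cat >> h.py <<'E'
def go(t):
    s=r.sense(); R=np.array(s["ee_rot"]); d=R.T@(np.array(t)-s["tcp_pos"]); return d.round(4)
E
python3 - <<'E'
from h import *
c=imaging.capture("top"); s=imaging.capture("side")
p=onz(c,(178.6,243.6),.093); print("roll",p, proj(s,p))
hs=cv2.cvtColor(s["frame"],cv2.COLOR_BGR2HSV)
m=cv2.inRange(hs,np.array((18,100,40)),np.array((35,255,255))); m[:, :275]=0;m[:,320:]=0;m[:135]=0;m[185:]=0
x=np.argwhere(m)[:,::-1]; print("roll px side",x.min(0),x.max(0))
for z in(.033,.093): print(z,[proj(s,p+np.array([dx,0,z-.093])).round(1).tolist() for dx in(-.03,.03)])
q=onz(c,(287.9,236),.006); print("pad",q,proj(s,q),onz(s,(327,241),.006))
for b in((.525,-.25,.012),(.525,-.25,.082)): print(proj(c,b),proj(s,b))
for t in((p[0],p[1],.16),(p[0],p[1],.06)): print(go(t))
cv2.imwrite("pics/s1.png",cv2.resize(np.hstack([c["frame"][235:295,405:475],s["frame"][340:400,300:370]]),None,fx=5,fy=5,interpolation=cv2.INTER_CUBIC))
E
```

```text
roll [0.56366861 0.2305783  0.093     ] [297.80289299 149.49753884]
roll px side [284 142] [311 180]
0.033 [[285.1, 174.5], [312.0, 170.9]]
0.093 [[283.7, 151.2], [311.7, 147.8]]
pad [0.58147669 0.04048337 0.006     ] [327.07840098 239.25327683] [0.5801648  0.03579317 0.006     ]
[437.52497023 263.69353608] [336.89648933 375.098205  ]
[446.94457397 263.25396896] [338.26636668 349.30258306]
[-0.6047  0.6976  0.0625]
[-0.6047  0.6976  0.1625]
```

View pics/s1.png

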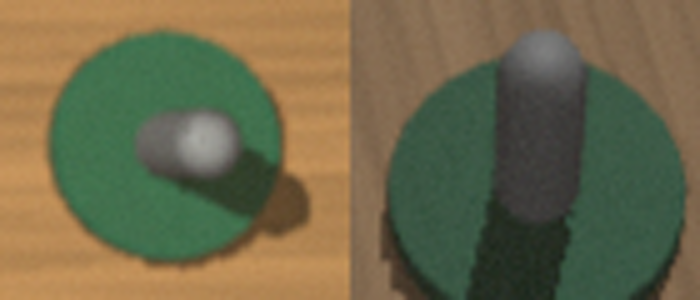

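The crop shows the post top at about (446,263) in the top picture and (338.6,351) in the side picture, so the spindle axis is near (0.525, −0.249).

apply_moves:
  moves:
    - [[-0.024, 0.028, 0], 0]
    - [[-0.024, 0.028, 0], 0]
    - [[-0.024, 0.028, 0], 0]
    - [[-0.024, 0.028, 0], 0]
    - [[-0.024, 0.028, 0], 0]
  hand: 0.087

```text
time_s: 2.22
tcp_pos: [0.2448, -0.4343, 0.2226]
ee_rot: [[-0.964, -0.265, 0.0], [-0.265, 0.964, -0.0], [-0.0, -0.0, -1.0]]
wrist_force: [1.7, -0.1, -0.0]
gripper_width: 0.997
gripper_force: 0.0
```

apply_moves:
  moves:
    - [[-0.024, 0.028, 0], 0]
    - [[-0.024, 0.028, 0], 0]
    - [[-0.024, 0.028, 0], 0]
    - [[-0.024, 0.028, 0], 0]
    - [[-0.024, 0.028, 0], 0]

```text
time_s: 2.63
tcp_pos: [0.3234, -0.2673, 0.2229]
ee_rot: [[-0.964, -0.265, 0.001], [-0.265, 0.964, -0.0], [-0.001, -0.001, -1.0]]
wrist_force: [0.8, -0.4, -0.5]
gripper_width: 0.999
gripper_force: 0.0
```

apply_moves:
  moves:
    - [[-0.024, 0.028, 0], 0]
    - [[-0.024, 0.028, 0], 0]
    - [[-0.024, 0.028, 0], 0]
    - [[-0.024, 0.028, 0], 0]
    - [[-0.024, 0.028, 0], 0]

```text
time_s: 3.05
tcp_pos: [0.4019, -0.1002, 0.2231]
ee_rot: [[-0.964, -0.266, 0.001], [-0.266, 0.964, 0.0], [-0.001, -0.0, -1.0]]
wrist_force: [0.9, -0.4, 0.5]
gripper_width: 1.001
gripper_force: 0.0
```

apply_moves:
  moves:
    - [[-0.024, 0.028, 0], 0]
    - [[-0.024, 0.028, 0], 0]
    - [[-0.024, 0.028, 0], 0]
    - [[-0.024, 0.028, 0], 0]
    - [[-0.024, 0.028, 0], 0]

```text
time_s: 3.47
tcp_pos: [0.4805, 0.0668, 0.2229]
ee_rot: [[-0.964, -0.266, 0.001], [-0.266, 0.964, 0.0], [-0.001, 0.0, -1.0]]
wrist_force: [0.2, -0.8, 0.6]
gripper_width: 1.001
gripper_force: 0.0
```

apply_moves:
  moves:
    - [[-0.024, 0.028, 0], 0]
    - [[-0.024, 0.028, 0], 0]
    - [[-0.024, 0.028, 0], 0]
    - [[-0.024, 0.028, 0], 0]
    - [[0, 0, 0], 0]

```text
time_s: 3.88
tcp_pos: [0.5454, 0.2034, 0.2216]
ee_rot: [[-0.963, -0.27, 0.002], [-0.27, 0.963, 0.001], [-0.002, 0.0, -1.0]]
wrist_force: [-0.1, 0.4, 0.5]
gripper_width: 1.0
gripper_force: 0.0
```

```bash
python3 - <<'E'
from h import *
print(go((.5637,.2306,.06)))
E
```

```text
[-0.0247  0.0212  0.1617]
```

apply_moves:
  moves:
    - [[-0.012, 0.01, 0.03], 0]
    - [[-0.012, 0.011, 0.03], 0]
    - [[0, 0, 0], 0]
    - [[0, 0, 0], 0]

```text
time_s: 4.22
tcp_pos: [0.5596, 0.2243, 0.1607]
ee_rot: [[-0.964, -0.266, -0.004], [-0.266, 0.964, -0.003], [0.004, -0.002, -1.0]]
wrist_force: [-0.3, 0.1, 0.6]
gripper_width: 1.003
gripper_force: 0.0
```

```bash
python3 - <<'E'
from h import *
print(go((.5637,.2306,.06)))
E
```

```text
[-0.0061  0.0052  0.1007]
```

apply_moves:
  moves:
    - [[-0.004, 0.004, 0], 0]
    - [[0, 0, 0.025], 0]
    - [[0, 0, 0.025], 0]
    - [[0, 0, 0], 0]
    - [[0, 0, 0], 0]

```text
time_s: 4.63
tcp_pos: [0.5635, 0.2294, 0.1137]
ee_rot: [[-0.964, -0.266, 0.001], [-0.266, 0.964, -0.0], [-0.001, -0.001, -1.0]]
wrist_force: [0.4, -0.1, 0.8]
gripper_width: 1.003
gripper_force: 0.0
```

```bash
python3 - <<'E'
from h import *
print(go((.5637,.2306,.06)))
E
```

```text
[-0.0005  0.0011  0.0537]
```

apply_moves:
  moves:
    - [[0, 0, 0.02], 0]
    - [[0, 0, 0.02], 0]
    - [[0, 0, 0.01], 0]
    - [[0, 0, 0], 0]
    - [[0, 0, 0], 0]

```text
time_s: 5.05
tcp_pos: [0.5642, 0.2302, 0.0641]
ee_rot: [[-0.964, -0.266, 0.002], [-0.266, 0.964, 0.001], [-0.002, 0.0, -1.0]]
wrist_force: [0.6, -0.8, 0.5]
gripper_width: 1.0
gripper_force: 0.0
```

apply_moves:
  moves:
    - [[0, 0, 0], 0]
    - [[0, 0, 0], 0]
    - [[0, 0, 0], 0]
    - [[0, 0, 0], 0]
    - [[0, 0, 0], 0]
  hand: 0.05

```text
time_s: 5.47
tcp_pos: [0.5634, 0.2299, 0.063]
ee_rot: [[-0.964, -0.266, 0.001], [-0.266, 0.964, 0.0], [-0.001, 0.0, -1.0]]
wrist_force: [-0.3, -0.4, -0.2]
gripper_width: 0.709
gripper_force: 0.0
```

apply_moves:
  moves:
    - [[0, 0, 0], 0]
    - [[0, 0, 0], 0]
    - [[0, 0, 0], 0]

```text
time_s: 5.72
tcp_pos: [0.5634, 0.2301, 0.063]
ee_rot: [[-0.964, -0.266, 0.001], [-0.266, 0.964, 0.0], [-0.001, 0.0, -1.0]]
wrist_force: [-0.3, 0.0, 2.7]
gripper_width: 0.669
gripper_force: 29.9
```

apply_moves:
  moves:
    - [[0, 0, -0.01], 0]
    - [[0, 0, -0.025], 0]
    - [[0, 0, -0.025], 0]
    - [[0, 0, -0.025], 0]
    - [[0, 0, -0.015], 0]

```text
time_s: 6.13
tcp_pos: [0.564, 0.2301, 0.1657]
ee_rot: [[-0.964, -0.266, 0.003], [-0.266, 0.964, 0.001], [-0.003, 0.0, -1.0]]
wrist_force: [0.8, 1.0, -1.5]
gripper_width: 0.669
gripper_force: 29.9
```

```bash
python3 - <<'E'
from h import *
print(go((.525,-.249,.16)))
c=imaging.capture("side"); cv2.imwrite("pics/s2.png",c["frame"][60:300,150:470])
E
```

```text
[ 0.165  -0.4515  0.005 ]
```

View pics/s2.png

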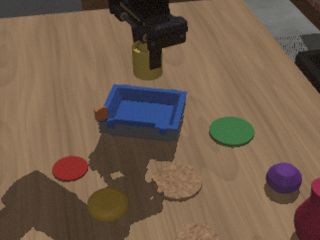

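The roll hangs upright in the fingers at crop (148,60), and the tray is still seated. I carry it to the spindle.

apply_moves:
  moves:
    - [[0.005, -0.014, 0], 0]
    - [[0.01, -0.028, 0], 0]
    - [[0.01, -0.028, 0], 0]
    - [[0.01, -0.028, 0], 0]
    - [[0.01, -0.028, 0], 0]

```text
time_s: 6.6
tcp_pos: [0.5515, 0.0942, 0.1609]
ee_rot: [[-0.964, -0.265, -0.004], [-0.265, 0.964, -0.001], [0.004, -0.0, -1.0]]
wrist_force: [0.1, -0.3, -1.5]
gripper_width: 0.67
gripper_force: 29.9
```

apply_moves:
  moves:
    - [[0.01, -0.028, 0], 0]
    - [[0.01, -0.028, 0], 0]
    - [[0.01, -0.028, 0], 0]
    - [[0.01, -0.028, 0], 0]
    - [[0.01, -0.028, 0], 0]

```text
time_s: 7.02
tcp_pos: [0.5403, -0.0539, 0.161]
ee_rot: [[-0.964, -0.265, -0.004], [-0.265, 0.964, -0.0], [0.004, 0.001, -1.0]]
wrist_force: [-0.2, -0.5, -1.4]
gripper_width: 0.67
gripper_force: 29.9
```

apply_moves:
  moves:
    - [[0.01, -0.028, 0], 0]
    - [[0.01, -0.028, 0], 0]
    - [[0.01, -0.028, 0], 0]
    - [[0.01, -0.028, 0], 0]
    - [[0.01, -0.028, 0], 0]

```text
time_s: 7.43
tcp_pos: [0.5291, -0.2017, 0.1609]
ee_rot: [[-0.964, -0.265, -0.004], [-0.265, 0.964, 0.001], [0.003, 0.002, -1.0]]
wrist_force: [0.6, 0.7, -1.0]
gripper_width: 0.669
gripper_force: 29.9
```

apply_moves:
  moves:
    - [[0.01, -0.02, 0], 0]
    - [[0.005, -0.01, 0], 0]
    - [[0, 0, 0], 0]
    - [[0, 0, 0], 0]
    - [[0, 0, 0], 0]

```text
time_s: 7.85
tcp_pos: [0.5243, -0.2323, 0.1619]
ee_rot: [[-0.964, -0.266, -0.001], [-0.266, 0.964, 0.001], [0.001, 0.001, -1.0]]
wrist_force: [-0.5, 0.3, -2.4]
gripper_width: 0.668
gripper_force: 29.9
```

```bash
python3 - <<'E'
from h import *
print(go((.525,-.249,.14)))
E
```

```text
[ 0.0037 -0.0163  0.0219]
```

apply_moves:
  moves:
    - [[0.002, -0.008, 0.01], 0]
    - [[0.002, -0.008, 0.015], 0]
    - [[0, 0, 0], 0]
    - [[0, 0, 0], 0]
    - [[0, 0, 0], 0]

```text
time_s: 8.27
tcp_pos: [0.5254, -0.2491, 0.1376]
ee_rot: [[-0.964, -0.266, -0.0], [-0.266, 0.964, -0.0], [0.0, -0.0, -1.0]]
wrist_force: [-0.0, 0.2, -1.6]
gripper_width: 0.668
gripper_force: 29.9
```

```bash
python3 - <<'E'
from h import *
s=imaging.capture("side"); t=r.sense()["tcp_pos"]; print(t,go((.525,-.249,.14)))
f=s["frame"].copy()
for p,col in(((.525,-.249,.012),(0,0,255)),((.525,-.249,.082),(0,0,255)),((t[0],t[1],t[2]-.03),(255,0,0)),((t[0],t[1],t[2]+.03),(255,0,0))):
    u=proj(s,p); print(u); cv2.circle(f,tuple(int(v) for v in u),1,col,-1)
cv2.imwrite("pics/s3.png",cv2.resize(f[260:420,260:420],None,fx=3.5,fy=3.5))
E
```

```text
[ 0.52566124 -0.24913702  0.13806487] [ 0.0006  0.0003 -0.0019]
[336.72677964 374.50622783]
[338.08247665 348.69394115]
[339.13933951 338.0530435 ]
[340.58973907 311.10803366]
```

View pics/s3.png

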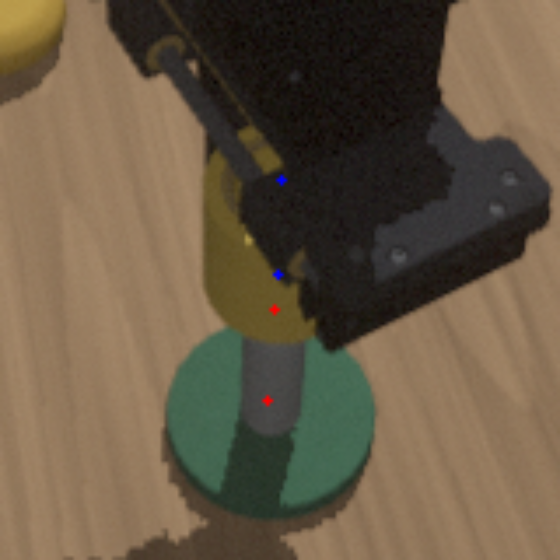

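The roll hangs right above the post with its edge at the predicted pixel, so I lower it.

apply_moves:
  moves:
    - [[0.0005, 0, 0.01], 0]
    - [[0, 0, 0.01], 0]
    - [[0, 0, 0.01], 0]
    - [[0, 0, 0.01], 0]
    - [[0, 0, 0], 0]

```text
time_s: 8.73
tcp_pos: [0.5227, -0.249, 0.0944]
ee_rot: [[-0.964, -0.265, -0.005], [-0.265, 0.964, 0.002], [0.005, 0.003, -1.0]]
wrist_force: [-0.2, -0.4, -2.0]
gripper_width: 0.671
gripper_force: 29.9
```

apply_moves:
  moves:
    - [[0, 0, 0.01], 0]
    - [[0, 0, 0.01], 0]
    - [[0, 0, 0.01], 0]
    - [[0, 0, 0.01], 0]
    - [[0, 0, 0], 0]

```text
time_s: 9.15
tcp_pos: [0.5229, -0.2491, 0.0547]
ee_rot: [[-0.964, -0.265, -0.005], [-0.265, 0.964, 0.001], [0.004, 0.003, -1.0]]
wrist_force: [-0.6, 0.3, -1.8]
gripper_width: 0.67
gripper_force: 29.9
```

apply_moves:
  moves:
    - [[0, 0, 0.004], 0]
    - [[0, 0, 0.004], 0]
    - [[0, 0, 0.003], 0]
    - [[0, 0, 0.002], 0]
    - [[0, 0, 0], 0]

```text
time_s: 9.57
tcp_pos: [0.5245, -0.2495, 0.0442]
ee_rot: [[-0.964, -0.265, -0.0], [-0.265, 0.964, 0.0], [0.0, 0.0, -1.0]]
wrist_force: [0.1, -1.4, -1.0]
gripper_width: 0.673
gripper_force: 29.9
```

apply_moves:
  moves:
    - [[0, 0, 0.001], 0]
    - [[0, 0, 0.001], 0]
    - [[0, 0, 0], 0]

```text
time_s: 9.82
tcp_pos: [0.5247, -0.2496, 0.0426]
ee_rot: [[-0.964, -0.265, 0.0], [-0.265, 0.964, 0.0], [-0.0, -0.0, -1.0]]
wrist_force: [-0.4, -0.0, -1.0]
gripper_width: 0.669
gripper_force: 29.9
```

apply_moves:
  moves:
    - [[0, 0, 0], 0]
    - [[0, 0, 0], 0]
    - [[0, 0, 0], 0]
    - [[0, 0, 0], 0]
    - [[0, 0, 0], 0]
  hand: 0.087

```text
time_s: 10.23
tcp_pos: [0.5248, -0.2497, 0.0428]
ee_rot: [[-0.964, -0.266, 0.001], [-0.266, 0.964, -0.0], [-0.0, -0.0, -1.0]]
wrist_force: [-0.1, 0.5, -0.3]
gripper_width: 0.95
gripper_force: 0.0
```

apply_moves:
  moves:
    - [[0, 0, 0], 0]
    - [[0, 0, 0], 0]
    - [[0, 0, 0], 0]
    - [[0, 0, 0], 0]
    - [[0, 0, 0], 0]

```text
time_s: 10.65
tcp_pos: [0.5246, -0.2496, 0.0425]
ee_rot: [[-0.964, -0.266, -0.0], [-0.266, 0.964, 0.0], [0.0, 0.0, -1.0]]
wrist_force: [0.5, -0.7, -0.4]
gripper_width: 0.999
gripper_force: 0.0
```

apply_moves:
  moves:
    - [[0, 0, -0.01], 0]
    - [[0, 0, -0.02], 0]
    - [[0, 0, -0.03], 0]
    - [[0, 0, -0.04], 0]
    - [[0, 0, -0.04], 0]

```text
time_s: 11.07
tcp_pos: [0.5239, -0.2495, 0.1843]
ee_rot: [[-0.964, -0.266, -0.002], [-0.266, 0.964, 0.0], [0.001, 0.0, -1.0]]
wrist_force: [1.5, -0.4, -0.5]
gripper_width: 1.005
gripper_force: 0.0
```

```bash
python3 - <<'E'
from h import *
s=imaging.capture("side"); c=imaging.capture("top"); f=s["frame"]
for z in(.012,.072): print([proj(s,(.525+d,-.249,z)).round(1).tolist() for d in(-.03,.03)])
for n,g in(("s",s),("t",c)):
  hs=cv2.cvtColor(g["frame"],cv2.COLOR_BGR2HSV); m=cv2.inRange(hs,np.array((18,100,40)),np.array((35,255,255)))
  if n=="s": m[:300]=0; m[:,:290]=0
  else: m[:,:400]=0
  x=np.argwhere(m)[:,::-1]; print(n,len(x),x.min(0) if len(x) else 0,x.max(0) if len(x) else 0)
print(go((.4592,.2037,.16)))
cv2.imwrite("pics/s4.png",cv2.resize(f[300:420,260:420],None,fx=3.5,fy=3.5))
E
```

```text
[[317.2, 378.8], [356.0, 370.2]]
[[317.1, 357.0], [358.3, 348.3]]
s 1778 [304 315] [621 470]
t 247 [403 137] [633 479]
[-0.0539  0.4573  0.0279]
```

View pics/s4.png

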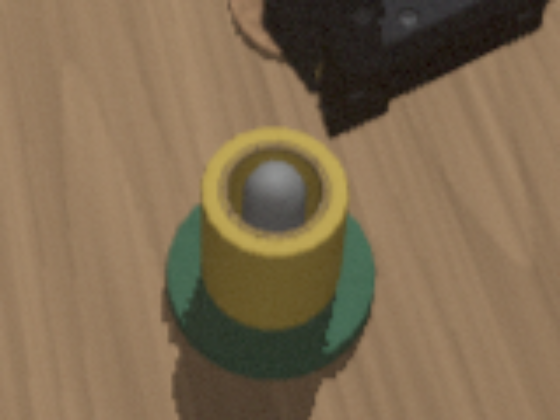

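The roll sits down on the green base, centred on the post (crop 275,200). Next is the ear.

apply_moves:
  moves:
    - [[-0.002, 0.014, 0], 0]
    - [[-0.003, 0.028, 0], -1.1]
    - [[-0.003, 0.028, 0], 0]
    - [[-0.003, 0.028, 0], 0]
    - [[-0.003, 0.028, 0], 0]

```text
time_s: 11.58
tcp_pos: [0.5016, -0.1231, 0.1817]
ee_rot: [[-0.959, -0.284, -0.002], [-0.284, 0.959, 0.0], [0.002, 0.001, -1.0]]
wrist_force: [0.4, 0.4, -0.6]
gripper_width: 1.0
gripper_force: 0.0
```

apply_moves:
  moves:
    - [[-0.003, 0.028, 0], 0]
    - [[-0.003, 0.028, 0], 0]
    - [[-0.003, 0.028, 0], 0]
    - [[-0.003, 0.028, 0], 0]
    - [[-0.003, 0.028, 0], 0]

```text
time_s: 12.0
tcp_pos: [0.4761, 0.0153, 0.1819]
ee_rot: [[-0.959, -0.284, -0.002], [-0.284, 0.959, -0.0], [0.002, 0.0, -1.0]]
wrist_force: [0.7, 0.7, 0.3]
gripper_width: 1.001
gripper_force: 0.0
```

apply_moves:
  moves:
    - [[-0.003, 0.028, 0], 0]
    - [[-0.003, 0.028, 0], 0]
    - [[-0.003, 0.028, 0], 0]
    - [[-0.003, 0.028, 0], 0]
    - [[-0.003, 0.02, 0], 0]

```text
time_s: 12.42
tcp_pos: [0.4529, 0.1464, 0.182]
ee_rot: [[-0.958, -0.285, -0.001], [-0.285, 0.958, -0.001], [0.002, -0.0, -1.0]]
wrist_force: [-0.4, 0.1, -0.5]
gripper_width: 0.999
gripper_force: 0.0
```

apply_moves:
  moves:
    - [[0, 0.01, 0], 0]
    - [[0, 0, 0], 0]
    - [[0, 0, 0], 0]
    - [[0, 0, 0], 0]

```text
time_s: 12.75
tcp_pos: [0.4513, 0.1534, 0.1822]
ee_rot: [[-0.959, -0.284, -0.001], [-0.284, 0.959, -0.001], [0.001, -0.0, -1.0]]
wrist_force: [0.1, -0.5, -0.6]
gripper_width: 0.999
gripper_force: 0.0
```

```bash
python3 - <<'E'
from h import *
s=imaging.capture("side"); R=np.array(r.sense()["ee_rot"]); print(go((.4592,.2037,.059)), np.degrees(np.arctan2(R[1,1],R[0,1])))
# ear check in side view against prediction
hs=cv2.cvtColor(s["frame"],cv2.COLOR_BGR2HSV); m=cv2.inRange(hs,np.array((3,150,60)),np.array((14,255,255))); m[:150]=0;m[190:]=0;m[:,:235]=0;m[:,270:]=0
x=np.argwhere(m)[:,::-1]; print("ear side",len(x),x.mean(0),x.min(0),x.max(0), proj(s,(.4592,.2037,.068)))
d=models.place_of(s,"tray_ear"); print([(q["confidence"],np.array(q["at"])*[640,480]) for q in d[:2]])
for lab,(a,b,z) in {"ends":(0,0,0)}.items():
  u=np.array([np.cos(np.radians(16.5)),np.sin(np.radians(16.5)),0]); v=np.array([-u[1],u[0],0])
  P=np.array([proj(s,np.array([.4592,.2037,zz])+u*i*.013+v*j*.005) for i in(-1,1) for j in(-1,1) for zz in(.055,.081)]); print(P.min(0),P.max(0))
E
```

```text
[-0.0217  0.0462  0.1233] 106.43814546619068
ear side 133 [250.7443609  173.15037594] [245 167] [257 180] [250.86855762 173.13112736]
[(0.88, array([250.176, 174.72 ]))]
[243.32373797 164.88474967] [258.24410656 181.36013235]
```

The ear shows in the side picture at (250.7,173.2), against a predicted (250.9,173.1). I go over it and down.

apply_moves:
  moves:
    - [[-0.011, 0.023, 0], 0]
    - [[-0.01, 0.022, 0], 0]
    - [[0, 0, 0.02], 0]
    - [[0, 0, 0.03], 0]
    - [[0, 0, 0], 0]

```text
time_s: 13.27
tcp_pos: [0.4561, 0.2007, 0.1279]
ee_rot: [[-0.96, -0.282, -0.009], [-0.281, 0.96, -0.006], [0.01, -0.003, -1.0]]
wrist_force: [-1.7, -0.7, -0.6]
gripper_width: 0.997
gripper_force: 0.0
```

apply_moves:
  moves:
    - [[0, 0, 0], 0]
    - [[0, 0, 0], 0]
  hand: 0.06

```text
time_s: 13.43
tcp_pos: [0.46, 0.2031, 0.1337]
ee_rot: [[-0.959, -0.284, 0.001], [-0.284, 0.959, 0.0], [-0.001, -0.0, -1.0]]
wrist_force: [-0.8, -0.1, -0.5]
gripper_width: 0.917
gripper_force: 0.0
```

```bash
python3 - <<'E'
from h import *
print(go((.4592,.2037,.059)))
E
```

```text
[0.0007 0.0008 0.0747]
```

apply_moves:
  moves:
    - [[0.001, 0.001, 0.02], 0]
    - [[0, 0, 0.02], 0]
    - [[0, 0, 0.015], 0]
    - [[0, 0, 0.01], 0]
    - [[0, 0, 0], 0]

```text
time_s: 13.85
tcp_pos: [0.4578, 0.2035, 0.0673]
ee_rot: [[-0.959, -0.283, -0.001], [-0.283, 0.959, -0.001], [0.001, -0.0, -1.0]]
wrist_force: [-0.2, -0.2, 0.9]
gripper_width: 0.698
gripper_force: 0.0
```

apply_moves:
  moves:
    - [[0, 0, 0.003], 0]
    - [[0, 0, 0.003], 0]
    - [[0, 0, 0], 0]
    - [[0, 0, 0], 0]

```text
time_s: 14.18
tcp_pos: [0.4583, 0.2043, 0.0623]
ee_rot: [[-0.959, -0.284, 0.001], [-0.284, 0.959, 0.001], [-0.001, 0.001, -1.0]]
wrist_force: [0.3, -0.5, -0.6]
gripper_width: 0.693
gripper_force: 0.0
```

```bash
python3 - <<'E'
from h import *
print(go((.4592,.2037,.059)))
E
```

```text
[-0.0007 -0.0008  0.0033]
```

apply_moves:
  moves:
    - [[-0.001, -0.001, 0.002], 0]
    - [[0, 0, 0.001], 0]
    - [[0, 0, 0], 0]

```text
time_s: 14.43
tcp_pos: [0.4591, 0.2033, 0.0585]
ee_rot: [[-0.959, -0.284, -0.0], [-0.284, 0.959, -0.0], [0.0, -0.0, -1.0]]
wrist_force: [-0.4, -0.5, 0.2]
gripper_width: 0.693
gripper_force: 0.0
```

apply_moves:
  moves:
    - [[0, 0, 0], 0]
    - [[0, 0, 0], 0]
    - [[0, 0, 0], 0]
    - [[0, 0, 0], 0]
    - [[0, 0, 0], 0]
  hand: 0

```text
time_s: 14.85
tcp_pos: [0.4591, 0.2034, 0.0586]
ee_rot: [[-0.959, -0.284, 0.0], [-0.284, 0.959, 0.0], [-0.0, 0.0, -1.0]]
wrist_force: [0.0, 0.2, -1.2]
gripper_width: 0.396
gripper_force: 0.0
```

apply_moves:
  moves:
    - [[0, 0, 0], 0]
    - [[0, 0, 0], 0]
    - [[0, 0, 0], 0]
    - [[0, 0, 0], 0]
    - [[0, 0, 0], 0]

```text
time_s: 15.27
tcp_pos: [0.4591, 0.2036, 0.0586]
ee_rot: [[-0.959, -0.285, 0.0], [-0.285, 0.959, 0.0], [-0.0, 0.0, -1.0]]
wrist_force: [-1.0, 1.8, 0.2]
gripper_width: 0.116
gripper_force: 30.0
```

apply_moves:
  moves:
    - [[0, 0, -0.002], 0]
    - [[0, 0, -0.002], 0]
    - [[0, 0, -0.002], 0]
    - [[0, 0, -0.002], 0]
    - [[0, 0, 0], 0]

```text
time_s: 15.68
tcp_pos: [0.4596, 0.2037, 0.0673]
ee_rot: [[-0.959, -0.285, 0.001], [-0.285, 0.959, 0.001], [-0.001, 0.0, -1.0]]
wrist_force: [0.3, 1.5, -1.3]
gripper_width: 0.114
gripper_force: 30.0
```

```bash
cat >> h.py <<'E'
def corner():
    out=[]
    for n in("side","top"):
        c=imaging.capture(n)
        for k in("tray_far_corner","tray_ear"):
            d=models.place_of(c,k); out.append((n,k,[(round(q["confidence"],2),(np.array(q["at"])*[640,480]).round(1).tolist()) for q in d[:1]]))
    return out
E
python3 - <<'E'
from h import *
for o in corner(): print(o)
print(r.sense()["moment"],r.sense()["wrist_force"],r.sense()["tcp_pos"])
E
```

```text
('side', 'tray_far_corner', [(0.88, [333.6, 151.1])])
('side', 'tray_ear', [])
('top', 'tray_far_corner', [(0.91, [165.7, 199.1])])
('top', 'tray_ear', [(0.67, [308.0, 309.2])])
[ 0.59979269 -0.24063139  0.32480907] [ 0.61594495  2.17708195 -1.30846389] [0.45954116 0.2036278  0.06689829]
```

apply_moves:
  moves:
    - [[0, 0, -0.002], 0]
    - [[0, 0, -0.002], 0]
    - [[0, 0, -0.002], 0]
    - [[0, 0, 0], 0]
    - [[0, 0, 0], 0]

```text
time_s: 16.4
tcp_pos: [0.4583, 0.2025, 0.0723]
ee_rot: [[-0.959, -0.283, -0.002], [-0.283, 0.959, -0.001], [0.002, -0.001, -1.0]]
wrist_force: [0.3, 0.5, -1.5]
gripper_width: 0.114
gripper_force: 30.0
```

```bash
python3 - <<'E'
from h import *
for o in corner(): print(o)
s=imaging.capture("side"); print(r.sense()["moment"],r.sense()["wrist_force"],r.sense()["tcp_pos"])
cv2.imwrite("pics/s5.png",cv2.resize(s["frame"][120:220,220:360],None,fx=5,fy=5,interpolation=cv2.INTER_CUBIC))
E
```

```text
('side', 'tray_far_corner', [(0.66, [334.8, 149.4])])
('side', 'tray_ear', [(0.91, [244.5, 168.5])])
('top', 'tray_far_corner', [(0.57, [169.4, 198.3])])
('top', 'tray_ear', [])
[-0.00987587  0.08599222  0.01626157] [ 0.09286281  1.10181674 -0.87926948] [0.45896295 0.20316828 0.07240488]
```

View pics/s5.png

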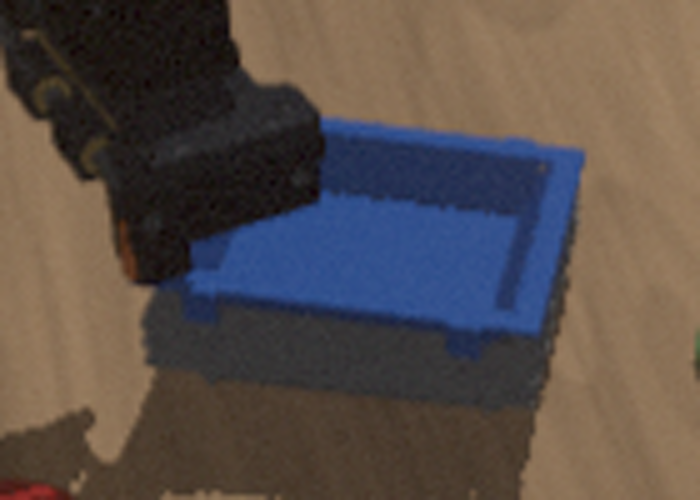

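The ear corner is clearly up. The wrist load (0.9 N, 0.086 N m) could mean the far lug has let go as well, so I measure the far corner's rise by matching against the first picture.

```bash
python3 - <<'E'
from h import *
a=cv2.imread("pics/side0.png"); 
F=np.array([.6523,.2611,.055]); E=[]
for n in("side","top"):
    g=imaging.capture(n); b=g["frame"]; a=cv2.imread(f"pics/{n}0.png")
    print(n,"far pred",proj(g,F),"per +10mm",proj(g,F+[0,0,.01])-proj(g,F))
    up=lambda x:cv2.resize(x,None,fx=8,fy=8,interpolation=cv2.INTER_CUBIC)
    c22=lambda x,y:np.array([.5534,.232])+np.array([[.9225,.386],[-.386,.9225]])@np.array([x,y])
    for lab,(x,y,z) in {"far":(.08,.065,.055),"x+y-":(.08,-.065,.055),"x-y+":(-.08,.065,.055),"lug x+":(.055,-.071,.048),"lug x-":(-.055,-.071,.048)}.items():
        w=c22(x,y); P=np.array([w[0],w[1],z]); u,v=proj(g,P).round().astype(int)
        t=up(a[v-6:v+7,u-6:u+7]); B=up(b[v-12:v+13,u-12:u+13])
        m=cv2.matchTemplate(B,t,cv2.TM_CCOEFF_NORMED); _,q,_,l=cv2.minMaxLoc(m)
        print(lab,(u,v),"shift",(np.array(l)/8-6).round(2),round(q,2),"per10mm",(proj(g,P+[0,0,.01])-proj(g,P)).round(2))
print(r.sense()["moment"],r.sense()["wrist_force"],r.sense()["tcp_pos"])
E
```

```text
side far pred [334.5051937  151.57005214] per +10mm [ 0.10600294 -3.78888129]
far (np.int64(335), np.int64(152)) shift [ 0.12 -1.62] 0.99 per10mm [ 0.11 -3.79]
x+y- (np.int64(325), np.int64(187)) shift [ 0.5 -3. ] 0.97 per10mm [ 0.05 -3.9 ]
x-y+ (np.int64(265), np.int64(145)) shift [1.62 3.75] 0.41 per10mm [-0.35 -3.78]
lug x+ (np.int64(313), np.int64(190)) shift [ 0.25 -3.  ] 0.98 per10mm [-0.04 -3.87]
lug x- (np.int64(261), np.int64(184)) shift [ 0.25 -4.38] 0.94 per10mm [-0.42 -3.87]
top far pred [167.88673268 197.21044761] per +10mm [-1.53052808 -0.76419501]
far (np.int64(168), np.int64(197)) shift [ 0.25 -0.25] 1.0 per10mm [-1.53 -0.76]
x+y- (np.int64(232), np.int64(224)) shift [ 0.25 -0.38] 0.99 per10mm [-0.85 -0.49]
x-y+ (np.int64(133), np.int64(277)) shift [-0.88  0.12] 0.98 per10mm [-1.91  0.08]
lug x+ (np.int64(231), np.int64(237)) shift [ 0.25 -0.12] 1.0 per10mm [-0.86 -0.34]
lug x- (np.int64(208), np.int64(292)) shift [-6.    0.12] 0.32 per10mm [-1.11  0.24]
[-0.04750454  0.09002672 -0.02743931] [ 0.05244706 -0.25794561 -0.45172979] [0.45901761 0.20325412 0.07244802]
```

```bash
cat > rise.py <<'E'
from h import *
from scipy.optimize import least_squares
up=lambda x:cv2.resize(x,None,fx=8,fy=8,interpolation=cv2.INTER_CUBIC)
c22=lambda x,y:np.array([.5534,.232])+np.array([[.9225,.386],[-.386,.9225]])@np.array([x,y])
gs=[]
A={n:cv2.imread(f"pics/{n}0.png") for n in("side","top")}
for k in range(2):
  for n in("side","top"): gs.append((n,imaging.capture(n)))
obs=[]
for n,g in gs:
    b=g["frame"]; a=A[n]
    L={"far":(.08,.065,.025),"x+y-":(.08,-.065,.025),"lug x+":(.055,-.071,.018)}
    if n=="top": L["x-y+"]=(-.08,.065,.025); L["lugy+"]=(-.055,.071,.02); L["lugy+2"]=(.055,.071,.02)
    else: L["lug x-"]=(-.055,-.071,.018)
    for lab,(x,y,z) in L.items():
        w=c22(x,y); u,v=proj(g,[*w,z+.03]).round().astype(int)
        t=up(a[v-6:v+7,u-6:u+7]); B=up(b[v-13:v+14,u-13:u+14])
        _,q,_,l=cv2.minMaxLoc(cv2.matchTemplate(B,t,cv2.TM_CCOEFF_NORMED))
        if q>.9: obs.append((g,np.array([x,y,z]),np.array(l)/8-7))
R0=np.array([[.9225,.386,0],[-.386,.9225,0],[0,0,1]]); O=np.array([.5534,.232,.03])
def pos(p,X): return O+R0@(cv2.Rodrigues(p[3:])[0]@X+p[:3])
f=lambda p:np.concatenate([proj(g,pos(p,X))-proj(g,O+R0@X)-s for g,X,s in obs])
s=least_squares(f,np.zeros(6),x_scale=.01,loss="soft_l1",f_scale=.3); p=s.x
C=np.linalg.inv(s.jac.T@s.jac)*2*s.cost/(len(s.fun)-6); print("sd mm/rad",(np.sqrt(np.diag(C))*1000).round(2))
for lab,X in(("ear",(-.076,-.062,.038)),("far",(.08,.065,.025)),("centre",(0,0,0))):
    X=np.array(X); print(lab,((pos(p,X)-O-R0@X)*1000).round(2))
print("tilt",p[3:].round(3),"rms px",np.sqrt((s.fun**2).mean()).round(2), r.sense()["tcp_pos"],r.sense()["moment"],r.sense()["wrist_force"])
E
python3 rise.py
```

```text
sd mm/rad [0.09 0.13 0.26 2.24 2.66 1.03]
ear [ 0.69 -1.96 13.45]
far [-0.14 -1.6   5.33]
centre [-0.94 -2.16  9.52]
tilt [-0.026  0.031  0.003] rms px 0.18 [0.45911048 0.20333599 0.07252809] [-0.04182656  0.10334461 -0.0141892 ] [-0.3403386   0.24203598 -0.90939474]
```

Measured by images: ear +13.5 mm, far +5.3 mm, which is just past the limit. The tray hangs rigidly in the fingers about 8 mm out of level, so I lower it slowly through the wanted window (ear over 12, far under 5).

apply_moves:
  moves:
    - [[0, 0, 0.0003], 0]
    - [[0, 0, 0.0003], 0]
    - [[0, 0, 0.0003], 0]
    - [[0, 0, 0], 0]
    - [[0, 0, 0], 0]

```text
time_s: 17.47
tcp_pos: [0.4591, 0.2033, 0.0717]
ee_rot: [[-0.959, -0.284, 0.0], [-0.284, 0.959, 0.0], [-0.0, -0.0, -1.0]]
wrist_force: [1.0, 0.5, -0.8]
gripper_width: 0.112
gripper_force: 30.0
```

```bash
python3 rise.py
```

```text
sd mm/rad [0.08 0.12 0.24 2.11 2.49 0.95]
ear [ 0.69 -1.9  12.72]
far [-0.12 -1.57  4.71]
centre [-0.9  -2.16  8.84]
tilt [-0.027  0.03   0.003] rms px 0.17 [0.45912035 0.20332171 0.07165311] [-0.05079726  0.06098279  0.02704461] [ 0.01347939  0.65408953 -0.61409916]
```

Probably met, but the margin is thin. I set the far lug back in its seat and lift again for a wider tilt.

apply_moves:
  moves:
    - [[0, 0, 0.0015], 0]
    - [[0, 0, 0.0015], 0]
    - [[0, 0, 0.0015], 0]
    - [[0, 0, 0], 0]
    - [[0, 0, 0], 0]

```text
time_s: 18.08
tcp_pos: [0.4596, 0.2038, 0.0673]
ee_rot: [[-0.959, -0.285, 0.001], [-0.285, 0.959, 0.001], [-0.001, 0.0, -1.0]]
wrist_force: [0.4, 0.2, -0.2]
gripper_width: 0.116
gripper_force: 30.0
```

```bash
python3 rise.py
```

```text
sd mm/rad [0.07 0.1  0.21 1.82 2.13 0.81]
ear [ 1.14 -1.33  8.34]
far [ 0.26 -0.46  1.14]
centre [-0.36 -1.29  4.85]
tilt [-0.024  0.026  0.006] rms px 0.14 [0.45956392 0.20372636 0.06739521] [ 0.36863711 -0.41020997  0.15845548] [ 2.00377199  0.78284842 -0.52087438]
```

apply_moves:
  moves:
    - [[0, 0, -0.0015], 0]
    - [[0, 0, -0.0015], 0]
    - [[0, 0, -0.001], 0]
    - [[0, 0, 0], 0]
    - [[0, 0, 0], 0]

```text
time_s: 18.7
tcp_pos: [0.4587, 0.2029, 0.0711]
ee_rot: [[-0.959, -0.284, -0.001], [-0.284, 0.959, -0.0], [0.001, -0.0, -1.0]]
wrist_force: [0.5, -0.6, -0.8]
gripper_width: 0.111
gripper_force: 30.0
```

```bash
python3 rise.py
```

```text
sd mm/rad [0.06 0.09 0.18 1.54 1.81 0.7 ]
ear [ 0.3  -2.   11.83]
far [-0.42 -1.74  4.46]
centre [-1.14 -2.31  8.26]
tilt [-0.026  0.026  0.003] rms px 0.11 [0.45877453 0.20301617 0.07104292] [0.07165153 0.04701141 0.06184834] [-0.89483712 -0.36849357  0.1547734 ]
```

There is no gain this way, because the deep pinch carries the whole tray. I re-seat the tray and take the ear with a small pinch at its top outer end, so it can turn in the pads.

apply_moves:
  moves:
    - [[0, 0, 0.003], 0]
    - [[0, 0, 0.003], 0]
    - [[0, 0, 0.003], 0]
    - [[0, 0, 0.003], 0]
    - [[0, 0, 0.002], 0]

```text
time_s: 19.32
tcp_pos: [0.4586, 0.2028, 0.0573]
ee_rot: [[-0.959, -0.284, -0.001], [-0.284, 0.959, -0.001], [0.001, -0.001, -1.0]]
wrist_force: [-4.4, -2.0, 11.7]
gripper_width: 0.113
gripper_force: 30.0
```

apply_moves:
  moves:
    - [[0, 0, 0], 0]
    - [[0, 0, 0], 0]
    - [[0, 0, 0], 0]
    - [[0, 0, 0], 0]
    - [[0, 0, 0], 0]
  hand: 0.03

```text
time_s: 19.73
tcp_pos: [0.459, 0.2032, 0.0569]
ee_rot: [[-0.959, -0.284, -0.0], [-0.284, 0.959, -0.0], [0.001, -0.0, -1.0]]
wrist_force: [0.7, 0.3, 0.2]
gripper_width: 0.324
gripper_force: 0.0
```

```bash
python3 rise.py
```

```text
sd mm/rad [0.06 0.08 0.2  1.3  2.21 0.52]
ear [ 0.16 -2.54 -1.5 ]
far [ 0.71 -3.24  5.52]
centre [ 1.48 -2.55  1.94]
tilt [ 0.023 -0.027 -0.004] rms px 0.08 [0.45909411 0.20330294 0.05709082] [ 0.0257827  -0.02089292 -0.00738483] [-0.09060802  0.31475559  0.25004757]
```

The far side stayed up (far +5.5, ear −1.5), so I press the far corner home with closed fingertips first.

apply_moves:
  moves:
    - [[0, 0, -0.01], 0]
    - [[0, 0, -0.02], 0]
    - [[0, 0, -0.02], 0]
    - [[0, 0, 0], 0]
    - [[0, 0, 0], 0]

```text
time_s: 20.35
tcp_pos: [0.4596, 0.2038, 0.1081]
ee_rot: [[-0.959, -0.284, 0.002], [-0.284, 0.959, 0.002], [-0.002, 0.001, -1.0]]
wrist_force: [-0.5, 0.2, -0.4]
gripper_width: 0.341
gripper_force: 0.0
```

apply_moves:
  moves:
    - [[-0.02, 0, 0], 0]
    - [[-0.036, 0, 0], 0]
    - [[-0.036, 0, 0], 0]
    - [[-0.036, 0, 0], 0]
    - [[-0.036, 0, 0], 0]
  hand: 0

```text
time_s: 20.77
tcp_pos: [0.6171, 0.2499, 0.1056]
ee_rot: [[-0.959, -0.284, -0.002], [-0.284, 0.959, -0.001], [0.003, -0.0, -1.0]]
wrist_force: [-0.8, 1.3, 0.1]
gripper_width: 0.063
gripper_force: 0.0
```

apply_moves:
  moves:
    - [[-0.02, -0.002, 0], 0]
    - [[-0.014, 0, 0], 0]
    - [[0, 0, 0], 0]
    - [[0, 0, 0], 0]
    - [[0, 0, 0], 0]

```text
time_s: 21.18
tcp_pos: [0.6483, 0.2571, 0.1059]
ee_rot: [[-0.959, -0.284, -0.003], [-0.284, 0.959, -0.001], [0.003, -0.0, -1.0]]
wrist_force: [0.2, 0.3, -0.2]
gripper_width: -0.0
gripper_force: 0.0
```

```bash
python3 - <<'E'
from h import *
print(go((.649,.257,.062)))
E
```

```text
[-0.0008 -0.0003  0.0439]
```

apply_moves:
  moves:
    - [[0, 0, 0.02], 0]
    - [[0, 0, 0.015], 0]
    - [[0, 0, 0.007], 0]
    - [[0, 0, 0], 0]
    - [[0, 0, 0], 0]

```text
time_s: 21.6
tcp_pos: [0.6491, 0.2576, 0.0655]
ee_rot: [[-0.959, -0.285, -0.0], [-0.285, 0.959, -0.0], [0.0, -0.0, -1.0]]
wrist_force: [0.6, -0.1, 0.1]
gripper_width: 0.006
gripper_force: 0.0
```

apply_moves:
  moves:
    - [[0, 0, 0.003], 0]
    - [[0, 0, 0.002], 0]
    - [[0, 0, 0.002], 0]
    - [[0, 0, 0], 0]
    - [[0, 0, 0], 0]

```text
time_s: 22.02
tcp_pos: [0.6503, 0.2582, 0.059]
ee_rot: [[-0.959, -0.284, 0.002], [-0.284, 0.959, 0.001], [-0.003, 0.001, -1.0]]
wrist_force: [1.1, 1.7, 1.9]
gripper_width: 0.006
gripper_force: 0.9
```

apply_moves:
  moves:
    - [[0, 0, 0.002], 0]
    - [[0, 0, 0.001], 0]
    - [[0, 0, 0], 0]
    - [[0, 0, 0], 0]

```text
time_s: 22.35
tcp_pos: [0.6504, 0.2582, 0.0557]
ee_rot: [[-0.959, -0.284, 0.002], [-0.284, 0.959, 0.001], [-0.002, 0.0, -1.0]]
wrist_force: [2.1, 1.7, 3.5]
gripper_width: 0.005
gripper_force: 1.8
```

apply_moves:
  moves:
    - [[0, 0, 0.001], 0]
    - [[0, 0, 0.001], 0]
    - [[0, 0, 0], 0]

```text
time_s: 22.6
tcp_pos: [0.6505, 0.2583, 0.055]
ee_rot: [[-0.959, -0.285, 0.003], [-0.285, 0.959, 0.001], [-0.003, 0.0, -1.0]]
wrist_force: [-0.1, 1.3, 8.8]
gripper_width: 0.009
gripper_force: 4.2
```

apply_moves:
  moves:
    - [[0, 0, -0.01], 0]
    - [[0, 0, -0.02], 0]
    - [[0, 0, -0.02], 0]
    - [[0, 0, 0], 0]
    - [[0, 0, 0], 0]

```text
time_s: 23.02
tcp_pos: [0.6489, 0.2573, 0.1035]
ee_rot: [[-0.959, -0.283, -0.001], [-0.283, 0.959, 0.0], [0.001, 0.0, -1.0]]
wrist_force: [0.2, 0.5, -0.4]
gripper_width: 0.006
gripper_force: 0.0
```

```bash
sed -i 's/if q>.9: obs/if q>.93: obs/' rise.py; python3 rise.py
```

```text
sd mm/rad [0. 0. 0. 0. 0. 0.]
ear [ 1.09 -2.08 -1.76]
far [ 1.35 -2.63 -0.14]
centre [ 1.3  -1.74 -0.96]
tilt [ 0.019  0.005 -0.004] rms px 0.0 [0.64837396 0.256904   0.10130083] [ 0.04164798  0.01262326 -0.04832486] [ 0.06884465  0.44952268 -0.25451101]
```

The tray is seated again. Back to the ear for a shallow pinch at its outer end.

apply_moves:
  moves:
    - [[0.02, 0, -0.005], 0]
    - [[0.036, 0, 0], 0]
    - [[0.036, 0, 0], 0]
    - [[0.036, 0, 0], 0]
    - [[0.036, 0, 0], 0]
  hand: 0.05

```text
time_s: 23.63
tcp_pos: [0.4901, 0.2098, 0.1069]
ee_rot: [[-0.959, -0.284, -0.002], [-0.284, 0.959, -0.002], [0.003, -0.001, -1.0]]
wrist_force: [0.1, 0.1, 0.2]
gripper_width: 0.301
gripper_force: 0.0
```

apply_moves:
  moves:
    - [[0.025, 0, 0], 0]
    - [[0.015, 0, 0], 0]
    - [[0, 0, 0], 0]
    - [[0, 0, 0], 0]
    - [[0, 0, 0], 0]

```text
time_s: 24.05
tcp_pos: [0.4546, 0.2001, 0.1081]
ee_rot: [[-0.959, -0.284, 0.0], [-0.284, 0.959, 0.0], [-0.0, -0.0, -1.0]]
wrist_force: [1.2, 0.1, -0.3]
gripper_width: 0.563
gripper_force: 0.0
```

```bash
python3 - <<'E'
from h import *
print(go((.4495,.1987,.067)),go((.4600,.2018,.067)),r.sense()["gripper_width"])
E
python3 rise.py
```

```text
[0.0053 0.0001 0.0411] [-0.0056  0.0001  0.0411] 0.5629238108213616
sd mm/rad [0.04 0.05 0.11 0.96 1.09 0.39]
ear [ 1.31 -2.04  1.48]
far [ 1.36 -2.62 -0.25]
centre [ 1.03 -2.26  0.64]
tilt [-0.002  0.01  -0.003] rms px 0.06 [0.4545796  0.1999048  0.10776233] [0.01948432 0.02707587 0.00597267] [-0.07026984  0.01091997 -0.471551  ]
```

apply_moves:
  moves:
    - [[0.005, 0, 0.015], 0]
    - [[0, 0, 0.015], 0]
    - [[0, 0, 0.008], 0]
    - [[0, 0, 0.002], 0]
    - [[0, 0, 0], 0]

```text
time_s: 24.67
tcp_pos: [0.4493, 0.1982, 0.0676]
ee_rot: [[-0.959, -0.284, -0.001], [-0.284, 0.959, -0.001], [0.001, -0.001, -1.0]]
wrist_force: [0.1, -0.2, 0.3]
gripper_width: 0.571
gripper_force: 0.0
```

apply_moves:
  moves:
    - [[0, 0, 0], 0]
    - [[0, 0, 0], 0]
    - [[0, 0, 0], 0]
    - [[0, 0, 0], 0]
    - [[0, 0, 0], 0]
  hand: 0

```text
time_s: 25.08
tcp_pos: [0.4493, 0.1984, 0.0686]
ee_rot: [[-0.959, -0.284, 0.001], [-0.284, 0.959, 0.001], [-0.001, 0.0, -1.0]]
wrist_force: [0.7, 0.3, -0.3]
gripper_width: 0.281
gripper_force: 0.0
```

apply_moves:
  moves:
    - [[0, 0, 0], 0]
    - [[0, 0, 0], 0]
    - [[0, 0, 0], 0]
    - [[0, 0, 0], 0]

```text
time_s: 25.42
tcp_pos: [0.4495, 0.1984, 0.0682]
ee_rot: [[-0.959, -0.284, 0.001], [-0.284, 0.959, 0.0], [-0.001, 0.0, -1.0]]
wrist_force: [2.1, -0.4, -2.0]
gripper_width: 0.11
gripper_force: 30.0
```

apply_moves:
  moves:
    - [[0, 0, -0.002], 0]
    - [[0, 0, -0.002], 0]
    - [[0, 0, -0.002], 0]
    - [[0, 0, -0.002], 0]
    - [[0, 0, -0.001], 0]

```text
time_s: 25.83
tcp_pos: [0.4489, 0.1982, 0.0775]
ee_rot: [[-0.959, -0.284, -0.001], [-0.284, 0.959, -0.0], [0.001, -0.0, -1.0]]
wrist_force: [-0.0, -0.6, -0.2]
gripper_width: 0.111
gripper_force: 30.0
```

```bash
python3 rise.py
```

```text
sd mm/rad [0.07 0.1  0.21 1.81 2.14 0.81]
ear [ 0.96 -3.77 10.59]
far [-0.01 -2.17  4.67]
centre [-0.46 -3.07  7.72]
tilt [-0.014  0.027  0.009] rms px 0.13 [0.44849739 0.19783271 0.07707893] [0.10133093 0.09610419 0.02560944] [-0.41351524  0.83585559 -0.44968202]
```

The clinging seems spent after the first lift: ear +10.6, far +4.7. Instead I raise a bit more and loosen the fingers slightly, so the far corner sinks into its seat while the ear is held.

apply_moves:
  moves:
    - [[0, 0, -0.002], 0]
    - [[0, 0, -0.002], 0]
    - [[0, 0, 0], 0]
    - [[0, 0, 0], 0]

```text
time_s: 26.37
tcp_pos: [0.4489, 0.1981, 0.0812]
ee_rot: [[-0.959, -0.284, -0.0], [-0.284, 0.959, -0.0], [0.0, -0.0, -1.0]]
wrist_force: [-0.9, -0.0, -0.7]
gripper_width: 0.112
gripper_force: 30.0
```

apply_moves:
  moves:
    - [[0, 0, 0], 0]
    - [[0, 0, 0], 0]
  hand: 0.0088

```text
time_s: 26.53
tcp_pos: [0.449, 0.1981, 0.081]
ee_rot: [[-0.959, -0.284, -0.0], [-0.284, 0.959, -0.0], [0.0, -0.0, -1.0]]
wrist_force: [-0.1, -1.2, -1.5]
gripper_width: 0.113
gripper_force: 30.0
```

apply_moves:
  moves:
    - [[0, 0, 0], 0]
    - [[0, 0, 0], 0]
  hand: 0.0094

```text
time_s: 26.7
tcp_pos: [0.4491, 0.1982, 0.0811]
ee_rot: [[-0.959, -0.284, -0.0], [-0.284, 0.959, -0.0], [0.0, -0.0, -1.0]]
wrist_force: [-0.4, -0.3, -1.3]
gripper_width: 0.116
gripper_force: 15.7
```

```bash
python3 rise.py; python3 -c "
from h import *
print(r.sense()['gripper_width']*87,r.sense()['gripper_force'])"
```

```text
sd mm/rad [0.06 0.08 0.17 1.44 1.66 0.64]
ear [ 1.56 -3.67 14.09]
far [ 0.74 -3.26  6.14]
centre [-0.1  -3.63 10.24]
tilt [-0.02   0.035  0.003] rms px 0.1 [0.4491241  0.19826888 0.08112302] [ 0.01316244  0.07201495 -0.02531804] [ 0.90838918  0.20411162 -1.7586474 ]
9.876482581161074 15.344168543815613
```

The grip force follows the opening (15 N now) and the tilt is growing. I loosen a little further.

apply_moves:
  moves:
    - [[0, 0, 0], 0]
    - [[0, 0, 0], 0]
    - [[0, 0, 0], 0]
  hand: 0.0096

```text
time_s: 27.15
tcp_pos: [0.4492, 0.1983, 0.0812]
ee_rot: [[-0.959, -0.284, 0.0], [-0.284, 0.959, 0.0], [-0.0, 0.0, -1.0]]
wrist_force: [-0.5, -0.4, -1.2]
gripper_width: 0.114
gripper_force: 10.2
```

```bash
python3 rise.py
```

```text
sd mm/rad [0.04 0.06 0.12 1.08 1.24 0.46]
ear [ 1.63 -3.59 14.15]
far [ 0.69 -3.25  4.91]
centre [-0.25 -3.74  9.67]
tilt [-0.027  0.038  0.003] rms px 0.07 [0.44918744 0.19832674 0.0812003 ] [ 0.00451833  0.07020414 -0.01066782] [-0.23289591  0.1030837  -1.1034615 ]
```

apply_moves:
  moves:
    - [[0, 0, 0], 0]
    - [[0, 0, 0], 0]
    - [[0, 0, 0], 0]
  hand: 0.0097

```text
time_s: 27.6
tcp_pos: [0.4492, 0.1983, 0.0812]
ee_rot: [[-0.959, -0.284, 0.0], [-0.284, 0.959, 0.0], [-0.0, 0.0, -1.0]]
wrist_force: [-0.7, -0.1, -1.3]
gripper_width: 0.114
gripper_force: 7.7
```

```bash
python3 rise.py
```

```text
sd mm/rad [0.05 0.07 0.14 1.21 1.4  0.52]
ear [ 1.64 -3.63 14.1 ]
far [ 0.68 -3.26  4.9 ]
centre [-0.24 -3.78  9.65]
tilt [-0.027  0.037  0.003] rms px 0.08 [0.44914977 0.19831542 0.08117386] [0.01335638 0.11485094 0.00387193] [-0.32122559  0.50303381 -1.08490394]
```

apply_moves:
  moves:
    - [[0, 0, 0], 0]
    - [[0, 0, 0], 0]
    - [[0, 0, 0], 0]
  hand: 0.0098

```text
time_s: 28.05
tcp_pos: [0.4491, 0.1983, 0.0812]
ee_rot: [[-0.959, -0.284, 0.0], [-0.284, 0.959, 0.0], [-0.0, 0.0, -1.0]]
wrist_force: [0.6, -0.1, -0.3]
gripper_width: 0.111
gripper_force: 5.1
```

```bash
python3 rise.py
```

```text
sd mm/rad [0.04 0.06 0.13 1.13 1.3  0.48]
ear [ 1.61 -3.62 14.1 ]
far [ 0.65 -3.24  4.88]
centre [-0.27 -3.78  9.64]
tilt [-0.027  0.037  0.003] rms px 0.08 [0.44915669 0.1983114  0.08118441] [-0.01406276  0.0005795  -0.04136948] [-0.45865502  0.65243613 -1.38443078]
```

The far corner rests on its lug, so gravity cannot sink it further here. I lift free of the lugs, let the tray turn to a bigger tilt, then tighten and lower it back into the window.

apply_moves:
  moves:
    - [[0, 0, 0], 0]
    - [[0, 0, -0.002], 0]
    - [[0, 0, -0.002], 0]
    - [[0, 0, -0.002], 0]
    - [[0, 0, 0], 0]
  hand: 0

```text
time_s: 28.67
tcp_pos: [0.4493, 0.1984, 0.0876]
ee_rot: [[-0.959, -0.284, 0.001], [-0.284, 0.959, 0.0], [-0.001, 0.0, -1.0]]
wrist_force: [-0.9, 1.3, -1.3]
gripper_width: 0.11
gripper_force: 30.0
```

apply_moves:
  moves:
    - [[0, 0, 0], 0]
    - [[0, 0, 0], 0]
  hand: 0.0096

```text
time_s: 28.83
tcp_pos: [0.4491, 0.1982, 0.0872]
ee_rot: [[-0.959, -0.284, -0.0], [-0.284, 0.959, -0.0], [0.0, -0.0, -1.0]]
wrist_force: [-0.0, -0.2, -1.7]
gripper_width: 0.112
gripper_force: 15.9
```

```bash
python3 rise.py
```

```text
sd mm/rad [0.15 0.21 0.57 5.22 5.24 1.59]
ear [ 1.5  -3.96 20.3 ]
far [-0.06 -3.77  6.02]
centre [-1.43 -4.49 13.41]
tilt [-0.044  0.056  0.003] rms px 0.26 [0.44912185 0.19827431 0.08709815] [-0.03179892  0.12153726  0.03081243] [-0.63309907  0.67704213 -1.08959823]
```

Now ear +20, far +6. I tighten and lower 3 mm.

apply_moves:
  moves:
    - [[0, 0, 0], 0]
    - [[0, 0, 0], 0]
    - [[0, 0, 0.001], 0]
    - [[0, 0, 0.001], 0]
    - [[0, 0, 0.0005], 0]
  hand: 0

```text
time_s: 29.45
tcp_pos: [0.4491, 0.1983, 0.0845]
ee_rot: [[-0.959, -0.284, -0.0], [-0.284, 0.959, -0.0], [0.0, -0.0, -1.0]]
wrist_force: [-0.4, -0.1, 0.1]
gripper_width: 0.11
gripper_force: 30.0
```

apply_moves:
  moves:
    - [[0, 0, 0.0005], 0]
    - [[0, 0, 0.0005], 0]
    - [[0, 0, 0], 0]
    - [[0, 0, 0], 0]

```text
time_s: 29.78
tcp_pos: [0.4492, 0.1983, 0.0837]
ee_rot: [[-0.959, -0.284, 0.0], [-0.284, 0.959, 0.0], [-0.0, 0.0, -1.0]]
wrist_force: [-0.2, 0.5, -1.0]
gripper_width: 0.107
gripper_force: 30.0
```

```bash
python3 rise.py; python3 -c "
from h import *
s=imaging.capture('side'); cv2.imwrite('pics/s6.png',cv2.resize(s['frame'][120:220,220:360],None,fx=5,fy=5,interpolation=cv2.INTER_CUBIC))"
```

```text
sd mm/rad [0.06 0.09 0.18 1.59 1.84 0.72]
ear [ 1.65 -3.87 16.76]
far [ 0.38 -3.61  4.7 ]
centre [-0.8  -4.24 10.94]
tilt [-0.037  0.047  0.003] rms px 0.11 [0.44917877 0.19832975 0.08371088] [-0.02750702  0.07042033 -0.00896405] [0.4156449  0.00649519 0.5865164 ]
```

View pics/s6.png

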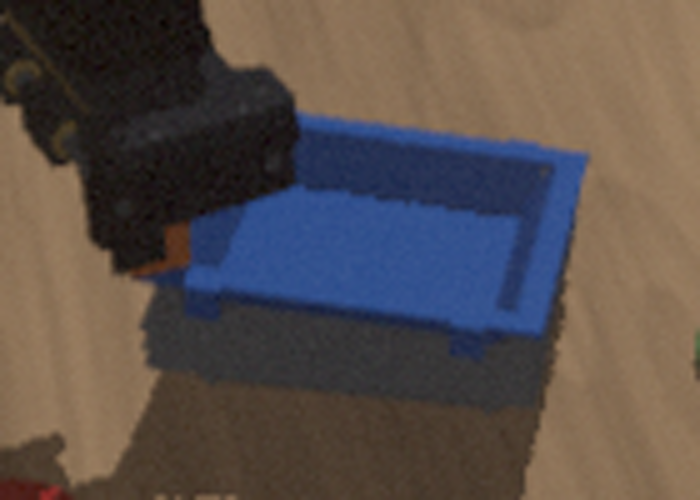

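The far corner is at +4.7 and the tray sits about 2 mm off sideways, so its wall rides on the stack. I shift it back over the seat and lower a bit.

apply_moves:
  moves:
    - [[-0.0007, 0.0006, 0], 0]
    - [[-0.0007, 0.0006, 0], 0]
    - [[0, 0, 0.0005], 0]
    - [[0, 0, 0.0005], 0]
    - [[0, 0, 0.0005], 0]

```text
time_s: 30.45
tcp_pos: [0.4504, 0.2, 0.0822]
ee_rot: [[-0.959, -0.284, 0.001], [-0.284, 0.959, 0.0], [-0.001, 0.0, -1.0]]
wrist_force: [1.4, 0.4, 0.4]
gripper_width: 0.113
gripper_force: 30.0
```

apply_moves:
  moves:
    - [[0, 0, 0.0005], 0]
    - [[0, 0, 0], 0]
    - [[0, 0, 0], 0]

```text
time_s: 30.7
tcp_pos: [0.4503, 0.1999, 0.0817]
ee_rot: [[-0.959, -0.284, 0.0], [-0.284, 0.959, 0.0], [-0.0, 0.0, -1.0]]
wrist_force: [-0.2, 0.2, -0.4]
gripper_width: 0.114
gripper_force: 30.0
```

```bash
python3 rise.py
```

```text
sd mm/rad [0.08 0.13 0.25 2.07 2.43 0.99]
ear [ 2.79 -2.27 14.76]
far [ 1.72 -2.18  3.84]
centre [ 0.59 -2.63  9.48]
tilt [-0.032  0.044  0.002] rms px 0.15 [0.45026957 0.19993609 0.08172595] [ 0.1876945  -0.23312562  0.01431226] [ 0.64491421  1.04035725 -0.31119358]
```

Ear +14.8 and far +3.8 mm, held still for over 0.3 s, with margin on both sides. Now I lift gently.

apply_moves:
  moves:
    - [[0, 0, -0.001], 0]
    - [[0, 0, -0.002], 0]
    - [[0, 0, -0.003], 0]
    - [[0, 0, -0.004], 0]
    - [[0, 0, -0.004], 0]

```text
time_s: 31.32
tcp_pos: [0.4496, 0.1994, 0.0958]
ee_rot: [[-0.959, -0.284, -0.001], [-0.284, 0.959, -0.001], [0.001, -0.0, -1.0]]
wrist_force: [-0.0, -0.6, -1.5]
gripper_width: 0.111
gripper_force: 30.0
```

apply_moves:
  moves:
    - [[0, 0, -0.005], 0]
    - [[0, 0, -0.006], 0]
    - [[0, 0, -0.007], 0]
    - [[0, 0, -0.008], 0]
    - [[0, 0, -0.008], 0]

```text
time_s: 31.73
tcp_pos: [0.4502, 0.1998, 0.1306]
ee_rot: [[-0.959, -0.284, 0.0], [-0.284, 0.959, 0.0], [-0.0, 0.0, -1.0]]
wrist_force: [-0.3, -0.1, -1.3]
gripper_width: 0.106
gripper_force: 30.0
```

apply_moves:
  moves:
    - [[0, 0, -0.008], 0]
    - [[0, 0, -0.008], 0]
    - [[0, 0, -0.008], 0]
    - [[0, 0, -0.008], 0]
    - [[0, 0, -0.008], 0]

```text
time_s: 32.15
tcp_pos: [0.4501, 0.1998, 0.1705]
ee_rot: [[-0.959, -0.284, 0.0], [-0.284, 0.959, 0.0], [-0.0, 0.0, -1.0]]
wrist_force: [-0.4, 0.7, -1.1]
gripper_width: 0.105
gripper_force: 30.0
```

apply_moves:
  moves:
    - [[0, 0, -0.008], 0]
    - [[0, 0, -0.007], 0]
    - [[0, 0, -0.005], 0]
    - [[0, 0, -0.003], 0]
    - [[0, 0, 0], 0]

```text
time_s: 32.57
tcp_pos: [0.4504, 0.2001, 0.1933]
ee_rot: [[-0.959, -0.284, 0.001], [-0.284, 0.959, 0.001], [-0.001, 0.0, -1.0]]
wrist_force: [0.7, -0.8, -2.0]
gripper_width: 0.107
gripper_force: 30.0
```

```bash
python3 -c "
from h import *
print(r.sense()['moment'])
s=imaging.capture('side');t=imaging.capture('top'); cv2.imwrite('pics/s7.png',np.hstack([s['frame'][60:260,170:420],t['frame'][170:370,60:310]]))
c=np.array([.554,.2294,.15])
for n,g in(('side',s),('top',t)):
  print(n,proj(g,c),[(round(q['confidence'],2),(np.array(q['at'])*[640,480]).round(1)) for k in('tray','stack') for q in models.place_of(g,k)[:1]])
"
```

```text
[0.04010986 0.11201454 0.04627159]
side [292.32322548 126.42752165] [(0.76, array([293.7, 125.6])), (0.7, array([294.5, 186.5]))]
top [170.3259142  247.66452566] [(0.65, array([171.3, 248.8]))]
```

View pics/s7.png

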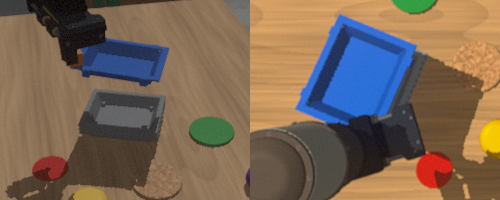

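The blue tray hangs free of the grey stack, which stands in place (crop 122,115). I carry it over the pad.

apply_moves:
  moves:
    - [[0.001, -0.003, 0], 0]
    - [[0.001, -0.006, 0], 0]
    - [[0.002, -0.01, 0], 0]
    - [[0.002, -0.012, 0], 0]
    - [[0.002, -0.012, 0], 0]

```text
time_s: 33.28
tcp_pos: [0.4546, 0.1549, 0.1926]
ee_rot: [[-0.959, -0.284, -0.0], [-0.284, 0.959, -0.0], [0.0, -0.0, -1.0]]
wrist_force: [0.4, -0.6, -0.3]
gripper_width: 0.109
gripper_force: 30.0
```

apply_moves:
  moves:
    - [[0.002, -0.012, 0], 0]
    - [[0.002, -0.012, 0], 0]
    - [[0.002, -0.012, 0], 0]
    - [[0.002, -0.012, 0], 0]
    - [[0.002, -0.012, 0], 0]

```text
time_s: 33.7
tcp_pos: [0.4623, 0.0945, 0.1927]
ee_rot: [[-0.959, -0.284, 0.0], [-0.284, 0.959, 0.0], [-0.0, 0.0, -1.0]]
wrist_force: [0.6, 0.9, -1.2]
gripper_width: 0.107
gripper_force: 30.0
```

apply_moves:
  moves:
    - [[0.002, -0.012, 0], 0]
    - [[0.002, -0.012, 0], 0]
    - [[0.002, -0.012, 0], 0]
    - [[0.002, -0.012, 0], 0]
    - [[0.002, -0.012, 0], 0]

```text
time_s: 34.12
tcp_pos: [0.4696, 0.0343, 0.1926]
ee_rot: [[-0.959, -0.284, -0.0], [-0.284, 0.959, -0.0], [0.0, -0.0, -1.0]]
wrist_force: [1.0, -0.4, -1.1]
gripper_width: 0.11
gripper_force: 30.0
```

apply_moves:
  moves:
    - [[0, -0.01, 0], 0]
    - [[0, -0.008, 0], 0]
    - [[0, -0.006, 0], 0]
    - [[0, -0.003, 0], 0]
    - [[0, 0, 0], 0]

```text
time_s: 34.53
tcp_pos: [0.4775, 0.0092, 0.1926]
ee_rot: [[-0.959, -0.283, -0.0], [-0.283, 0.959, -0.0], [0.0, -0.0, -1.0]]
wrist_force: [-0.3, 0.6, -1.2]
gripper_width: 0.109
gripper_force: 30.0
```

apply_moves:
  moves:
    - [[0, 0, 0], 0]
    - [[0, 0, 0], 0]
    - [[0, 0, 0], 0]
    - [[0, 0, 0], 0]
    - [[0, 0, 0], 0]

```text
time_s: 34.95
tcp_pos: [0.4772, 0.01, 0.1927]
ee_rot: [[-0.959, -0.285, 0.0], [-0.285, 0.959, 0.0], [-0.0, 0.0, -1.0]]
wrist_force: [-0.5, -0.1, 0.2]
gripper_width: 0.108
gripper_force: 30.0
```

```bash
python3 - <<'E'
from h import *
from scipy.optimize import least_squares
S=r.sense(); tc=S["tcp_pos"]; print(tc,S["wrist_force"],S["moment"],S["gripper_force"])
s=imaging.capture('side');t=imaging.capture('top')
cv2.imwrite('pics/s8.png',np.hstack([s['frame'][130:430,190:490],t['frame'][130:430,120:480]]))
P=[(g,np.array(models.place_of(g,'tray')[0]['at'])*[640,480]) for g in(s,t)]
A=[];b=[]
X=least_squares(lambda x:np.concatenate([proj(g,x)-u for g,u in P]),[.58,.04,.15]); print("tray",X.x.round(4),X.fun.round(1))
for k,v in(("far",'tray_far_corner'),):
  P=[(g,np.array(models.place_of(g,v)[0]['at'])*[640,480]) for g in(s,t) if models.place_of(g,v)]
  if len(P)==2:
    X=least_squares(lambda x:np.concatenate([proj(g,x)-u for g,u in P]),[.68,.07,.15]); print(k,X.x.round(4),X.fun.round(1))
E
```

```text
[0.47722526 0.0099832  0.19265814] [-0.48191417 -0.07455905  0.1769243 ] [ 0.04128292  0.15091344 -0.00624322] 29.999622702598572
tray [0.582  0.0396 0.1448] [-1.1  0.1  0.2 -1. ]
far [0.68   0.0691 0.1662] [-1.4  0.1  0.3 -1.3]
```

View pics/s8.png

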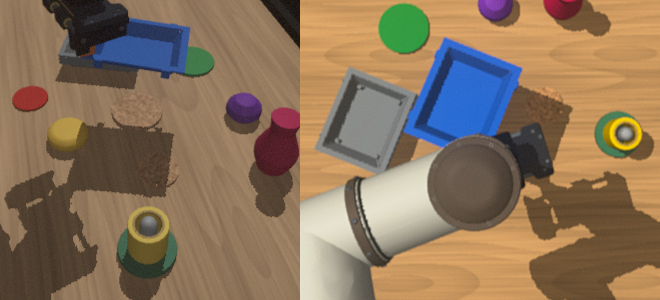

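The tray is held over the large cork pad at about (0.582, 0.040), underside about 0.145 m up and within about 0.06 rad of level. The roll is on the spindle and the stack is in place, so I hand it in.

```bash
python3 -c "
from station import r
print(r.finish_job())"
```

```text
the job is handed in; nothing more can be done
None
```

I handed the job in at about 35 s, and the hand-in returned no verdict. The roll is seated on the spindle and released. The tray was peeled ear first, measured at about 15 mm up at the ear with the far corner up under 4 mm. It is now held near level over the large cork pad, its underside about 14.5 cm above the bench. It took several tries because the far corner rose too early on the first lift, and the stack may have slid about 2 mm.

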